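Check the lamps of a UV box with a hand-held meter through its sensor port

TASK

Check the lamps of the UV box: slide the shutter on top of it fully open, take the hand-held UV meter out of its stand, and lower its blade straight down through the narrow slot until the round sensor window near the tip is level with the lamp tubes. Finish there, still holding the meter upright by its handle so that nothing else carries it. Be gentle with the blade, and leave the tube rack, the bottle and the beaker where they are.

Things in the scene. Friction and masses are not known exactly. Their poses are not given: they have to be found in the camera images.
- slot (a point): Centre of the slot in the UV box's top cover, level with the cover's upper face: 32 mm long (along y), 8 mm wide (along x), through the 10 mm cover, square edges, z up. Closed at first by the shutter, which runs between two guides 8 mm high at x = -27 to -19 and 19 to 27 mm (y from -30 to 83 mm). The chamber floor is 109 mm below
- lamp_level (a point): Point inside the UV box, 60 mm straight below the centre of the slot, level with the axes of the two lamp tubes (16 mm thick, running along y, 55 mm to either side in x). The sensor window belongs here. Same axes as the slot's point
- shutter (a joint): Travel of the flat steel shutter on the cover, m: 0 = closed over the slot, grows as it slides along the +y of slot, 0.055 = fully open against its stop; the slot is uncovered from 0.040 on. The plate is 40 x 48 mm, its upper face 4 mm above the cover; it slides with about 1.2 N and stays where it is left
- shutter_knob (a point): Centre of the round black knob on the shutter: 18 mm in diameter, 18 mm high (9 mm above and below this point, with a 10 mm neck 6 mm high under it). Its top is 26 mm above the cover; same axes as the slot's point
- meter_grip (a point): Centre of the handle of the loose UV meter (0.13 to 0.2 kg): black block 24 mm thick (x), 36 mm wide (y), 70 mm high (z up). Under it, on its axis, a steel blade 6 mm thick (x), 30 mm wide (y), 105 mm long points down, nose rounded to 3 mm, tip 140 mm below this point. Either way round fits the slot. It starts upright in its stand, handle resting on the stand's top
- meter_sensor (a point): Centre of the meter's round white sensor window (18 mm, seen on both faces of the blade), inside the blade, 13 mm above its tip and 127 mm below the handle's centre; same axes as the handle's point
- meter: The whole meter; origin at the tip of the blade, same axes
- uvbox: The UV box: fixed white steel case, 220 (x) x 280 (y) mm, cover 125 mm above the bench, an amber window along each long face, two white lamp tubes inside, shutter and key panel on the cover. Origin at the centre of its underside; axes as the slot's
- stand: The meter's fixed grey stand: base 90 x 90 mm, post 48 mm (x) by 56 mm (y), top 118 mm above the bench, with an open pocket 12 x 36 mm for the blade down its middle; origin at the centre of its underside, axes as the meter's at first
- tube_rack: Bystander: blue rack of small tubes, 60 x 96 mm, 52 mm high; origin at the centre of its underside. It and the stand take the places left and right of the UV box, either way round
- reagent: Bystander: glass reagent bottle, 70 mm in diameter, 150 mm high; origin at the centre of its underside
- beaker: Bystander: white beaker, 80 mm in diameter at the rim, 100 mm high; origin at the centre of its underside
Mind the look-alikes: they are no part of the job. What is shaped like the stand but red or yellow is not meant.

How it is judged:
On the way, in this order (a step that is already met when the one before it is completed fails the run):
1. the shutter is slid fully open (within 8 mm of its stop) while the meter is still in its stand (value of joint shutter above 0.047 m and distance of meter_grip from where it was at the start of the episode below 0.02 m), for 0.1 s.
2. the meter is lifted clear of its stand (z of meter in the frame of stand above 0.12 m and contact force between meter and the fingers above 1 N), for 0.1 s.
3. the blade has passed down through the slot (z of meter_sensor in the frame of slot below -0.025 m and horizontal distance between meter_sensor and slot below 0.008 m), for 0.1 s.
At the end, for the whole second after the job is handed in: Shutter within 8 mm of its open stop; sensor window within 10 mm of lamp height and 8 mm of the slot's axis; meter upright to 0.1 rad, still, held by the fingers (over 2 N) and touching the box with less than 6 N; rack, bottle and beaker moved less than 20 mm (z of meter_sensor in the frame of lamp_level between -0.01 and 0.01 m and horizontal distance between meter_sensor and lamp_level below 0.008 m and angle between meter's own z axis and vertical below 0.1 rad and contact force between meter and the fingers above 2 N and contact force between meter and uvbox below 6 N and linear speed of meter below 0.02 m/s and value of joint shutter above 0.047 m and distance of each of tube_rack, reagent, beaker from where it was at the start of the episode below 0.02 m); the arm keeps its last pose, push and grip.
It fails at once if the meter is rammed against the UV box (over 25 N) (contact force between meter and uvbox above 25 N).
It fails at once if the rack, the bottle or the beaker is knocked out of place (20 mm) (distance of any of tube_rack, reagent, beaker from where it was at the start of the episode above 0.02 m).
It also fails if it takes over 54 s, if anything falls off the work surface, if the arm or the gripper's body presses on something with over 40 N, if the wrist force passes 120 N, or if a joint passes its speed limit or range.

ROBOT

A 6-joint arm with a two-finger parallel gripper is mounted at the origin on the work surface. World frame = base frame: x ahead of the robot, y to its left, z up, the work surface at z = 0. Lengths are in m, angles in rad, forces in N, time in s.
With the tool pointing down it reaches from about 0.375 to 0.9 m from the base axis. Payload 3.1 kg.
Tool frame: the origin (TCP) lies on the centre line of the jaws, within the pads' length; the fingertips stand robot.nose_length ahead of it and the grasp point (between the pads) lies 6 mm ahead of it (robot.nose_length is the distance from the TCP to the fingertips, in m); z points along the fingers, y is the line along which they close (so a half turn about z gives the same grasp; the last joint's range is limited). The gripper opens to 87 mm and grips with 3 to 60 N. Pads are 19 mm wide; open, the fingers measure 117 mm over their backs; the gripper's body (75 mm by 190 mm) begins 51 mm behind the grasp point.
Start: joints at [0.931, 0.527, 1.433, -0, 1.181, -0.178], TCP at [0.278, 0.56, 0.248] pointing down, gripper open.
Joint ranges: [-3.08, 3.08], [-0.75, 2.2], [0.22, 2.44], [-1.43, 4.57], [0, 2.65], [-2.85, 2.85]. Speed limits (rad/s): [2.79, 2.79, 3.14, 3.14, 3.14, 3.14].

INTERFACE

Orientations are given as a unit quaternion [x, y, z, w].
In Python, from rig import robot gives the robot as it stands.
- The arm moves only by the shell command python3 -m crank 'ROWS' [FORCE]. ROWS is JSON, one flat list of numbers, 7 for each row, row after row: the shift along the tool's x, y, z in mm, then the turn, a rotation vector about the tool's x, y, z in degrees, then the closure in counts, from 0 (fully open) to 255 (shut). In form: [x, y, z, ax, ay, az, fingers, x, y, z, ax, ay, az, fingers, ...]. A call has exactly 5 rows; each row is the pose to reach, as a shift and turn from the pose commanded when the call began, along the tool's axes at that moment; what a row does not reach only later rows make up. A row lasts 1/12 s, in which the tool goes at most 41.7 mm and 7.16 degrees, less where a joint would pass 70% of its speed; a pose out of reach is approached as far as the arm can. A call with a gripper value outside its range is refused whole. The fingers move at their own pace and stop on an object; FORCE is the grip in N (left out, the last holds). Time passes only in rows, so rows that repeat a pose let the fingers close, or fill a call up. It gives the time, the measured TCP pose, the force, the opening and the grip force at its end, in the units of the state.
- robot.get_obs(): the state, without advancing time (a new reading comes with each control period).
- robot.camera(name): name is "scene" or "top"; returns a dict with "pixels" (400x640x3 uint8, red, green, blue), "intrinsics" (3x3 intrinsics, pixels), "extrinsics" (4x4, takes a point from camera to world coordinates). Camera axes: x right, y down, z forward; pixel columns grow to the right and rows downward; lengths in m; the calibration is good to about 2 mm. A picture is of the moment at which its call begins. There is no depth.
- robot.hand_in(): hands the job in; it is judged then, once.
The state is a dict: "time": time; "q": joint angles; "joint_velocities": joint speeds; "joint_torque": joint torques, N m; "position": TCP position; "tool_rot": TCP orientation; "ft_force": force on the tool from outside, world axes, zero at the start; "moment": the same for the moment, N m; "grip_width": finger opening in m; "grip_force": force on a finger pad.
Only numpy, scipy, OpenCV 4.12 (cv2) and the standard library are available. Lean on these libraries where they do the work, as an engineer would, in place of code of your own. Each camera call takes 0.05 s, during which the arm holds its last target. There are 200 camera calls.

## Working session

There is one attempt and no reset: what is moved stays moved. The work goes in short steps, Python scripts to look and compute and a shell command to move; the robot and the scene stay as the last step left them, time stands still between calls to the robot, and variables do not carry over. Pictures are saved under pics/ and viewed, at most 10 in all, crops included, and the job is handed in when it is done.

```bash
ls; mkdir -p pics
python3 - <<'E'
from rig import robot
import cv2,numpy as np
print(robot.nose_length)
o=robot.get_obs();print({k:np.round(v,3).tolist() for k,v in o.items()})
for n in("scene","top"):
    c=robot.camera(n);cv2.imwrite(f"pics/{n}0.png",c["pixels"][:,:,::-1]);np.savez(f"{n}0.npz",**c);print(n,np.round(c["intrinsics"],1).tolist(),np.round(c["extrinsics"],3).tolist())
E
```

```text
pics
0.025
{'time': 0.0, 'q': [0.932, 0.528, 1.434, -0.0, 1.181, -0.179], 'joint_velocities': [-0.0, 0.002, 0.001, 0.0, 0.001, -0.001], 'joint_torque': [-0.0, -44.005, -17.659, 0.063, 0.058, -0.0], 'position': [0.277, 0.559, 0.247], 'tool_rot': [0.228, 0.974, -0.001, -0.0], 'ft_force': [-0.241, 0.141, 0.131], 'moment': [-0.058, -0.004, -0.001], 'grip_force': 0.0, 'grip_width': 0.087}
scene [[385.7, 0.0, 316.5], [0.0, 385.7, 202.5], [0.0, 0.0, 1.0]] [[0.097, 0.694, -0.714, 1.179], [0.995, -0.057, 0.08, -0.124], [0.015, -0.718, -0.696, 0.826], [0.0, 0.0, 0.0, 1.0]]
top [[391.4, 0.0, 321.9], [0.0, 391.4, 205.3], [0.0, 0.0, 1.0]] [[-0.032, -0.979, 0.201, 0.248], [-0.999, 0.031, -0.009, -0.066], [0.003, -0.202, -0.979, 1.263], [0.0, 0.0, 0.0, 1.0]]
```

View pics/scene0.png

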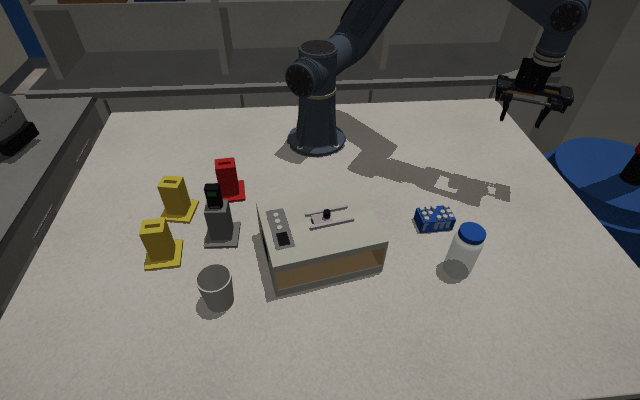

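View pics/top0.png

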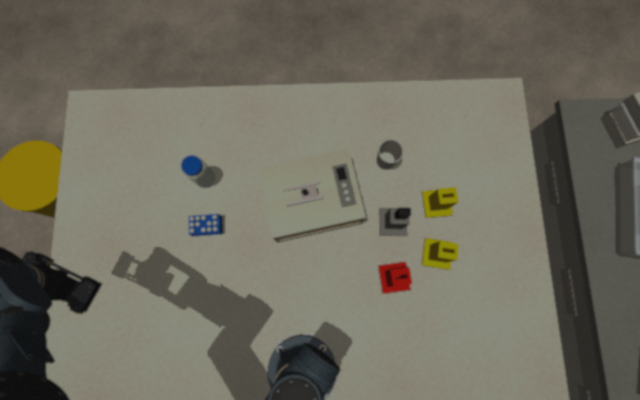

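Scene view: knob near (326,213), grey stand with the black meter near (222,215), key panel left of the knob. Top view: knob at (305,191), meter top at (402,213). I'll zoom in on both.

Run:
```python
import cv2,numpy as np
s=cv2.imread("pics/scene0.png");t=cv2.imread("pics/top0.png")
def z(i,x,y,w,h,f): return cv2.resize(i[y:y+h,x:x+w],None,fx=f,fy=f,interpolation=cv2.INTER_CUBIC)
a=z(s,190,170,200,75,4); b=z(t,260,145,160,64+35,5)
cv2.imwrite("pics/a.png",np.vstack([a,cv2.resize(z(t,260,150,160,58,5),(800,290))]))
```

```text
(no output)
```

View pics/a.png

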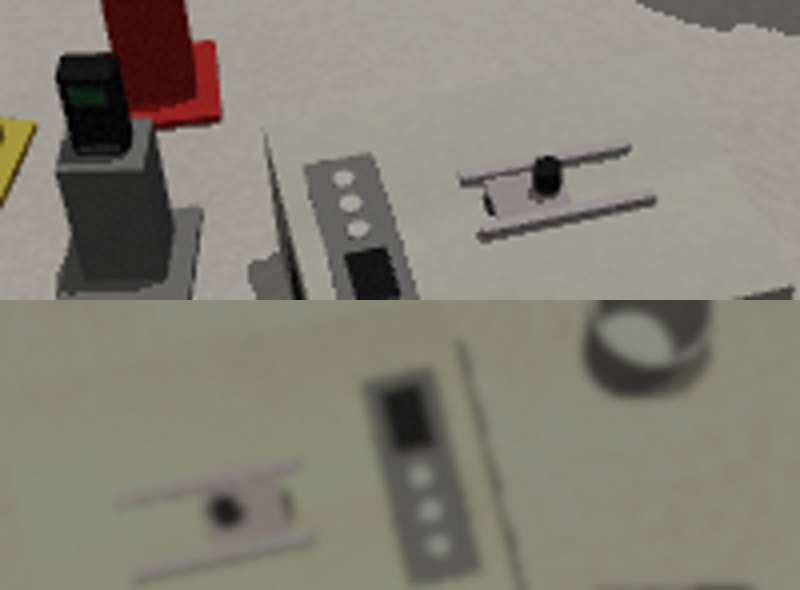

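```bash
cat > h.py <<'E'
import numpy as np,cv2
class V:
    def __init__(s,n,c=None):
        c=np.load(n+"0.npz") if c is None else c
        s.p=c["pixels"];s.K=np.array(c["intrinsics"]);s.E=np.array(c["extrinsics"])
    def ray(s,uv):
        d=s.E[:3,:3]@np.linalg.solve(s.K,[uv[0],uv[1],1]);return s.E[:3,3],d
    def onz(s,uv,z):
        o,d=s.ray(uv);return o+d*(z-o[2])/d[2]
    def pix(s,P):
        q=s.K@(s.E[:3,:3].T@(np.asarray(P)-s.E[:3,3]));return q[:2]/q[2]
def meet(rs):
    A=np.zeros((3,3));b=np.zeros(3)
    for o,d in rs:
        d=d/np.linalg.norm(d);M=np.eye(3)-np.outer(d,d);A+=M;b+=M@o
    return np.linalg.solve(A,b)
E
python3 - <<'E'
from h import *
S=V("scene");T=V("top")
sc=lambda u,v:(190+u/4-.4,170+v/4-.4); tc=lambda u,v:(260+u/5-.4,150+(v-300)/5-.4)
for n,W,c,g in(("scene",S,sc,[(460,179),(630,147),(480,236),(656,199)]),("top",T,tc,[(312,540),(137,578),(298,465),(120,500)])):
    P=np.array([W.onz(c(*u),.133) for u in g])
    y1=P[1]-P[0];y2=P[3]-P[2]
    print(n,P[:,:2].round(4).tolist(),"len",np.linalg.norm(y1),np.linalg.norm(y2),"yaw",[np.degrees(np.arctan2(-y[0],y[1])) for y in(y1,y2)],"mid",P.mean(0)[:2], "sep",np.linalg.norm((P[0]+P[1]-P[2]-P[3])/2))
k=[S.ray(sc(547,163)),T.ray(tc(224,507))];print("knob top",meet(k))
# masks: cover quad, handle, stand base, bystanders in both
for n,W in(("scene",S),("top",T)):
    p=W.p.astype(int);hsv=cv2.cvtColor(W.p,cv2.COLOR_RGB2HSV)
    roi=np.zeros(p.shape[:2],bool)
    if n=="scene":roi[178:212,203:224]=1
    else: roi[200:235,376:415]=1
    m=(roi&(p.max(2)<45)).astype(np.uint8)
    k,l,st,ce=cv2.connectedComponentsWithStats(m);i=1+st[1:,4].argmax();print(n,"handle",st[i],ce[i].round(1), cv2.minAreaRect(np.argwhere(l==i)[:,::-1].astype(np.float32)))
    print("box pix", [p[y,x].tolist() for x,y in ([(402,213),(385,215),(385,230),(300,170)] if n=="top" else [(213,190),(222,208),(222,225),(345,200)])])
# knob dark
for W,(x0,x1,y0,y1) in((S,(318,334,205,222)),(T,(298,311,183,198))):
    p=W.p[y0:y1,x0:x1].max(2);y,x=np.nonzero(p<60);print("knob",x.mean()+x0,y.mean()+y0,x.min()+x0,x.max()+x0,y.min()+y0,y.max()+y0)
t=cv2.resize(T.p[140:245,255:420,::-1],None,fx=4.8,fy=4.8,interpolation=cv2.INTER_CUBIC);cv2.imwrite("pics/b.png",t)
E
```

```text
scene [[0.5081, -0.0781], [0.4886, 0.0324], [0.5568, -0.0697], [0.5353, 0.0414]] len 0.1121723943005062 0.11313271254301342 yaw [np.float64(9.988888133930576), np.float64(10.97385533690606)] mid [ 0.52217311 -0.01849765] sep 0.04848475140423254
top [[0.5037, -0.0777], [0.484, 0.0262], [0.5499, -0.0708], [0.5317, 0.0356]] len 0.10572810321989999 0.10796821023718682 yaw [np.float64(10.746974897276917), np.float64(9.692572074049595)] mid [ 0.51733189 -0.02167409] sep 0.04760160724673913
knob top [ 0.52013997 -0.02616069  0.1550142 ]
scene handle [204 184  19  25 390] [213.4 195.8] ((213.12997436523438, 195.9099884033203), (25.880111694335938, 16.404878616333008), 81.8698959350586)
box pix [[10, 9, 11], [102, 101, 98], [40, 40, 38], [158, 157, 145]]
top handle [395 209  15  10 130] [401.8 213.4] ((402.0, 213.5), (9.0, 14.0), 90.0)
box pix [[31, 31, 30], [56, 55, 51], [90, 90, 83], [138, 137, 116]]
knob 326.35483870967744 213.51612903225805 323 330 209 218
knob 304.6842105263158 191.94736842105263 303 307 190 194
```

View pics/b.png

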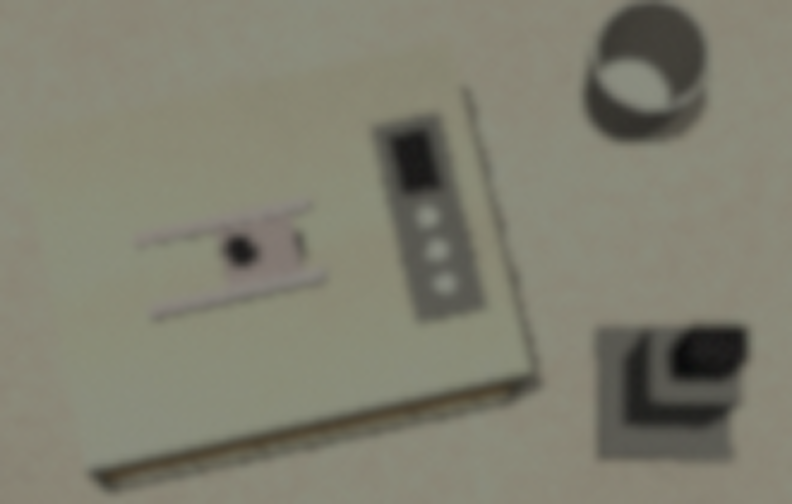

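Scene: the knob is on a shutter already covering most of the slot, with a dark slot end at the −y side. Crop b: meter and stand roughly axis-aligned (base corners (598,325), (598,458), (732,460)), box yawed about 10°. Scene and top agree to about 5 mm.

Run:
```python
from h import *
from rig import robot
from scipy.spatial.transform import Rotation as R
S=V("scene");T=V("top")
P=meet([S.ray((213.13,195.9)),T.ray((402,213.5))]);print("handle centre (z .153?)",P)
print("scene onz",S.onz((213.13,195.9),.153),"top onz",T.onz((402,213.5),.153))
b=lambda u,v:T.onz((255+u/4.8-.4,140+v/4.8-.4),.012)[:2]
c=[b(598,325),b(598,458),b(732,460)];print("base",c,np.linalg.norm(c[0]-c[1]),np.linalg.norm(c[2]-c[1]))
d=c[1]-c[2];e=c[0]-c[1];print("yaw",np.degrees(np.arctan2(-d[0],d[1])),np.degrees(np.arctan2(e[1],e[0])), "centre",(c[0]+c[2])/2)
o=robot.get_obs();M=R.from_quat(o["tool_rot"]).as_matrix();print(M.round(3))
e=lambda u,v:T.onz((255+u/4.8-.4,140+v/4.8-.4),.125)[:2]
c=[e(90,468),e(540,378),e(463,86)];d=c[0]-c[1];f=c[2]-c[1];print("box",np.linalg.norm(d),np.linalg.norm(f),np.degrees(np.arctan2(-d[0],d[1])),np.degrees(np.arctan2(f[1],f[0])))
```

```text
handle centre (z .153?) [ 0.44466052 -0.3058897   0.15438628]
scene onz [ 0.44324747 -0.30572794  0.153     ] top onz [ 0.4449481 -0.3067213  0.153    ]
base [array([ 0.4928086 , -0.26436294]), array([ 0.40207111, -0.25876715]), array([ 0.39788036, -0.34843984])] 0.0909098700248388 0.0897705583792016
yaw -2.6757045042141137 -3.5289686471801263 centre [ 0.44534448 -0.30640139]
[[-0.896  0.445 -0.001]
 [ 0.445  0.896 -0.002]
 [ 0.    -0.002 -1.   ]]
box 0.28068347987007186 0.1931270407596446 9.59785843834631 11.48833219510202
```

```bash
cat > go.py <<'E'
# usage: go.py x y z yaw(of tool y, deg): shift/turn from present pose
import sys,numpy as np
from rig import robot
from scipy.spatial.transform import Rotation as R
o=robot.get_obs();M=R.from_quat(o["tool_rot"])
x,y,z,a=map(float,sys.argv[1:]);c,s=np.cos(np.radians(a)),np.sin(np.radians(a))
G=R.from_matrix(np.array([[-s,c,0],[c,s,0],[0,0,-1]]))
print("shift mm",(M.inv().apply(np.array([x,y,z])-o["position"])*1000).round(1),"turn deg",np.degrees((M.inv()*G).as_rotvec()).round(2))
print("t",o["time"],"pos",np.round(o["position"],4),"F",np.round(o["ft_force"],1),"w",round(o["grip_width"],4),"gf",round(o["grip_force"],1))
E
python3 -m crank '[-30,-26,0,0,0,0,0,-61,-53,0,0,0,0,0,-92,-80,0,0,0,0,0,-123,-107,0,0,0,0,0,-154,-134,0,0,0,0,0]'
python3 -m crank '[-31,-27,0,0,0,0,0,-62,-54,0,0,0,0,0,-93,-81,0,0,0,0,0,-124,-108,0,0,0,0,0,-155,-135,0,0,0,0,0]'
python3 -m crank '[-31,-27,0,0,0,0,0,-62,-54,0,0,0,0,0,-93,-81,0,0,0,0,0,-124,-108,0,0,0,0,0,-155,-135,0,0,0,0,0]'
python3 -m crank '[-4,-4,0,0,0,7,0,-8,-8,0,0,0,14,0,-12,-11,0,0,0,21,0,-12,-11,0,0,0,28,0,-12,-11,0,0,0,35,0]'
python3 -m crank '[0,0,0,0,0,7,0,0,0,0,0,0,14,0,0,0,0,0,0,18,0,0,0,0,0,0,18,0,0,0,0,0,0,18,0]'
python3 go.py .520 -.026 .162 10.4
```

```text
time: 0.52
position: [0.3562, 0.3695, 0.2472]
tool_rot: [0.228, 0.974, -0.0, -0.0]
ft_force: [0.9, -0.1, -0.2]
grip_width: 0.0867
grip_force: 0.0
time: 0.93
position: [0.4351, 0.1796, 0.2474]
tool_rot: [0.228, 0.974, -0.0, -0.0]
ft_force: [0.6, 0.0, -0.3]
grip_width: 0.0871
grip_force: 0.0
time: 1.35
position: [0.5139, -0.0104, 0.2473]
tool_rot: [0.229, 0.974, 0.0, -0.0]
ft_force: [0.1, 0.7, -0.5]
grip_width: 0.0872
grip_force: 0.0
time: 1.77
position: [0.5195, -0.0241, 0.2471]
tool_rot: [0.514, 0.858, -0.0, -0.0]
ft_force: [-1.1, -0.1, 0.4]
grip_width: 0.087
grip_force: 0.0
time: 2.18
position: [0.5194, -0.0235, 0.2473]
tool_rot: [0.638, 0.77, -0.0, -0.0]
ft_force: [-0.8, -0.7, 0.3]
grip_width: 0.0867
grip_force: 0.0
shift mm [-2.6  0.2 85.3] turn deg [-0.04 -0.02  0.31]
t 2.1833 pos [ 0.5194 -0.0235  0.2473] F [-0.8 -0.7  0.3] w 0.0867 gf 0.0
```

```bash
python3 -m crank '[-2,0,25,0,0,0,0,-2,0,50,0,0,0,0,-2,0,70,0,0,0,0,-2,0,80,0,0,0,0,-2,0,85,0,0,0,0]' 15 >/dev/null
python3 -m crank '[0,0,0,0,0,0,120,0,0,0,0,0,0,230,0,0,0,0,0,0,230,0,0,0,0,0,0,230,0,0,0,0,0,0,230]' 15 
python3 -m crank '[0,0,0,0,0,0,230,0,0,0,0,0,0,230,0,0,0,0,0,0,230,0,0,0,0,0,0,230,0,0,0,0,0,0,230]' 15
python3 go.py .520 -.026 .162 10.4
```

```text
time: 3.02
position: [0.5206, -0.0256, 0.1635]
tool_rot: [0.639, 0.769, 0.0, 0.001]
ft_force: [0.5, -0.2, -0.1]
grip_width: 0.0617
grip_force: 0.0
time: 3.43
position: [0.5201, -0.0255, 0.1626]
tool_rot: [0.639, 0.769, 0.0, 0.0]
ft_force: [0.3, -0.3, -0.1]
grip_width: 0.028
grip_force: 0.0
shift mm [-0.5 -0.1  0.6] turn deg [0.  0.  0.2]
t 3.4333 pos [ 0.5201 -0.0255  0.1626] F [ 0.3 -0.3 -0.1] w 0.028 gf 0.0
```

```bash
python3 -m crank '[0,0,0,0,0,0,230,0,0,0,0,0,0,230,0,0,0,0,0,0,230,0,0,0,0,0,0,230,0,0,0,0,0,0,230]' 15
python3 -m crank '[4,0,0,0,0,0,230,9,0,0,0,0,0,230,14,0,0,0,0,0,230,19,0,0,0,0,0,230,24,0,0,0,0,0,230]' 15
python3 -m crank '[3,0,0,0,0,0,230,6,0,0,0,0,0,230,9,0,0,0,0,0,230,12,0,0,0,0,0,230,14,0,0,0,0,0,230]' 15
python3 go.py .520 -.026 .162 10.4
```

```text
time: 3.85
position: [0.5209, -0.0255, 0.1626]
tool_rot: [0.639, 0.769, 0.001, 0.001]
ft_force: [3.3, 0.7, -3.3]
grip_width: 0.017
grip_force: 15.0
time: 4.27
position: [0.5163, -0.0015, 0.1626]
tool_rot: [0.639, 0.769, 0.0, 0.001]
ft_force: [4.5, -0.0, -4.5]
grip_width: 0.0174
grip_force: 15.0
time: 4.68
position: [0.5136, 0.0124, 0.1626]
tool_rot: [0.639, 0.77, 0.0, 0.001]
ft_force: [4.7, 0.1, -4.0]
grip_width: 0.0171
grip_force: 15.0
shift mm [-38.9  -0.8   0.6] turn deg [0.09 0.02 0.22]
t 4.6833 pos [0.5136 0.0124 0.1626] F [ 4.7  0.1 -4. ] w 0.0171 gf 15.0
```

```bash
for i in 1 2 3; do :; done
python3 -m crank '[1,0,0,0,0,0,230,2,0,0,0,0,0,230,3,0,0,0,0,0,230,4,0,0,0,0,0,230,5,0,0,0,0,0,230]' 15 | grep -E "pos|ft"
python3 -m crank '[1,0,0,0,0,0,230,2,0,0,0,0,0,230,3,0,0,0,0,0,230,4,0,0,0,0,0,230,5,0,0,0,0,0,230]' 15| grep -E "pos|ft"
python3 -m crank '[1,0,0,0,0,0,230,2,0,0,0,0,0,230,3,0,0,0,0,0,230,4,0,0,0,0,0,230,5,0,0,0,0,0,230]' 15| grep -E "pos|ft"
```

```text
position: [0.5127, 0.0171, 0.1626]
ft_force: [4.5, -0.4, -4.0]
position: [0.512, 0.0211, 0.1626]
ft_force: [4.9, -5.6, -5.4]
position: [0.5119, 0.022, 0.1626]
ft_force: [4.5, -18.9, -6.6]
```

```bash
python3 -m crank '[-4,0,0,0,0,0,0,-4,0,0,0,0,0,0,-4,0,0,0,0,0,0,-4,0,0,0,0,0,0,-4,0,-10,0,0,0,0]' 15 | grep -E "pos|ft"
python3 -m crank '[0,0,-20,0,0,0,0,0,0,-40,0,0,0,0,0,0,-60,0,0,0,0,0,0,-80,0,0,0,0,0,0,-80,0,0,0,0]' 15| grep -E "pos|ft"
python3 go.py .4448 -.306 .25 -3
python3 - <<'E'
from rig import robot
import cv2,numpy as np
for n in("scene","top"):
    c=robot.camera(n);np.savez(f"{n}1.npz",**c);cv2.imwrite(f"pics/{n}1.png",c["pixels"][:,:,::-1])
E
```

```text
position: [0.5087, 0.0235, 0.1713]
ft_force: [0.2, 0.3, 0.3]
position: [0.5129, 0.0229, 0.257]
ft_force: [0.3, 0.5, 1.3]
shift mm [-310.7 -127.7    6.8] turn deg [ 0.44  0.1  13.64]
t 6.7667 pos [0.5129 0.0229 0.257 ] F [0.3 0.5 1.3] w 0.0763 gf 0.0
```

```bash
python3 -m crank '[-38,-15,0,0,0,0,0,-76,-31,0,0,0,0,0,-114,-47,0,0,0,0,0,-152,-63,0,0,0,0,0,-190,-79,0,0,0,0,0]' 20 | grep -E "pos|ft"
python3 -m crank '[-38,-15,0,0,0,3,0,-76,-31,0,0,0,6,0,-110,-45,0,0,0,9,0,-121,-49,0,0,0,12,0,-121,-49,0,0,0,13.6,0]' 20| grep -E "pos|ft"
python3 -m crank '[0,0,0,0,0,0,0,0,0,0,0,0,0,0,0,0,0,0,0,0,0,0,0,0,0,0,0,0,0,0,0,0,0,0,0]' | grep -E "pos|ft"
python3 go.py .4448 -.306 .165 -3
python3 - <<'E'
from rig import robot
import cv2,numpy as np
a=[]
for n,(x,y,w,h) in(("scene",(290,180,90,60)),("top",(270,165,75,50))):
    c=robot.camera(n);np.savez(f"{n}2.npz",**c);i=c["pixels"][:,:,::-1];a.append(cv2.resize(i[y:y+h,x:x+w],(450,300) if n=="scene" else (450,300),interpolation=cv2.INTER_CUBIC))
cv2.imwrite("pics/c.png",np.vstack(a))
E
```

```text
position: [0.4667, -0.1793, 0.2514]
ft_force: [1.2, -0.2, 0.4]
position: [0.4412, -0.3099, 0.2511]
ft_force: [0.9, -0.4, 0.7]
position: [0.4426, -0.3057, 0.2524]
ft_force: [-0.3, -0.1, 0.8]
shift mm [-0.2  2.3 87.4] turn deg [-0.02 -0.02  0.09]
t 8.1167 pos [ 0.4426 -0.3057  0.2524] F [-0.3 -0.1  0.8] w 0.0872 gf 0.0
```

View pics/c.png

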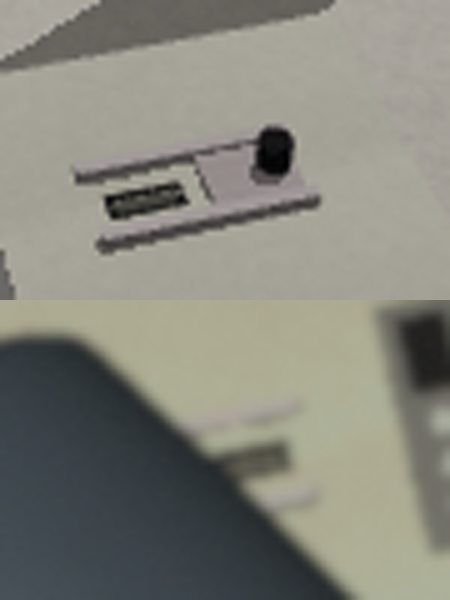

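The shutter is fully open. The slot shows in the scene crop at (146,200), i.e. about (319,220) in the full picture. Now I'll grip the meter.

```bash
python3 -m crank '[0,2,25,0,0,0,0,0,2,50,0,0,0,0,0,2,70,0,0,0,0,0,2,82,0,0,0,0,0,2,87,0,0,0,0]' 25 | grep -E "pos|ft"
python3 -m crank '[0,0,0,0,0,0,200,0,0,0,0,0,0,240,0,0,0,0,0,0,240,0,0,0,0,0,0,240,0,0,0,0,0,0,240]' 25| grep -E "pos|ft"
python3 -m crank '[0,0,0,0,0,0,240,0,0,0,0,0,0,240,0,0,0,0,0,0,240,0,0,0,0,0,0,240,0,0,0,0,0,0,240]' 25
python3 -m crank '[0,0,0,0,0,0,240,0,0,0,0,0,0,240,0,0,0,0,0,0,240,0,0,0,0,0,0,240,0,0,0,0,0,0,240]' 25
python3 - <<'E'
from h import *
for n in("scene2","scene1","top1","top0"):
    W=V(n[:-1],np.load(n+".npz"));x0,x1,y0,y1=(305,332,212,228) if n[0]=="s" else (300,325,180,200)
    p=W.p[y0:y1,x0:x1].astype(int).max(2)
    m=(p<(95)).astype(np.uint8);k,l,st,ce=cv2.connectedComponentsWithStats(m)
    for i in range(1,k):
        if st[i,4]>12:
            pts=np.argwhere(l==i)[:,::-1]+[x0,y0];u=ce[i]+[x0,y0]
            w=np.array([W.onz(q,.125)[:2] for q in pts]);r=cv2.minAreaRect((w*1000).astype(np.float32));print(n,st[i],u.round(2),W.onz(u,.125).round(4),r)
E
```

```text
position: [0.4437, -0.3056, 0.1637]
ft_force: [-0.4, 0.7, 0.6]
position: [0.4449, -0.3071, 0.1665]
ft_force: [0.4, 0.1, 0.3]
time: 9.47
position: [0.4444, -0.3067, 0.1656]
tool_rot: [0.725, 0.688, 0.0, 0.0]
ft_force: [0.3, -0.9, 0.8]
grip_width: 0.0285
grip_force: 0.0
time: 9.88
position: [0.4445, -0.3068, 0.1655]
tool_rot: [0.725, 0.688, 0.0, 0.0]
ft_force: [0.5, 0.2, -0.2]
grip_width: 0.0242
grip_force: 25.0
scene2 [ 0  0 22  5 32] [314.56 213.72] [ 0.5002 -0.0523  0.125 ] ((499.49169921875, -50.20048141479492), (5.164550304412842, 55.194297790527344), 11.552913665771484)
scene2 [ 6  5 17  7 70] [318.2 219.9] [ 0.5223 -0.0452  0.125 ] ((521.3880615234375, -44.18487548828125), (16.10980987548828, 38.918697357177734), 13.967787742614746)
scene2 [10 12 17  4 30] [324.2 225.9] [ 0.5437 -0.0325  0.125 ] ((544.5799560546875, -34.7589111328125), (6.351367950439453, 40.859893798828125), 11.28125286102295)
scene1 [ 0  0 27  7 74] [317.27 213.65] [ 0.5005 -0.0454  0.125 ] ((503.95361328125, -43.90401840209961), (65.82647705078125, 21.112754821777344), 82.90144348144531)
scene1 [  4   4  23  12 159] [320.09 221.79] [ 0.5291 -0.0412  0.125 ] ((528.8990478515625, -41.22577667236328), (37.82211685180664, 53.02751159667969), 0.4378592073917389)
top1 [  4   7  16  10 117] [311.22 191.78] [ 0.5244 -0.0461  0.125 ] ((524.215576171875, -46.25946044921875), (23.51070785522461, 46.32963562011719), 9.859819412231445)
top1 [ 0 11  3  9 22] [300.86 195.73] [ 0.5133 -0.0149  0.125 ] ((515.4993896484375, -15.367233276367188), (5.972671031951904, 24.58150863647461), 88.8087387084961)
top0 [ 2  9  7  7 39] [304.87 191.87] [ 0.5247 -0.0271  0.125 ] ((524.32958984375, -27.505706787109375), (17.957693099975586, 18.50524139404297), 88.5726089477539)
```

```bash
python3 -m crank '[0,0,-10,0,0,0,240,0,0,-30,0,0,0,240,0,0,-55,0,0,0,240,0,0,-80,0,0,0,240,0,0,-105,0,0,0,240]' 30 | grep -E "pos|ft|grip"
python3 -m crank '[0,0,-20,0,0,0,240,0,0,-35,0,0,0,240,0,0,-45,0,0,0,240,0,0,-45,0,0,0,240,0,0,-45,0,0,0,240]' 30| grep -E "pos|ft|grip"
python3 go.py .5244 -.0458 .312 10.4
```

```text
position: [0.4439, -0.3062, 0.2718]
ft_force: [-1.0, -0.3, -1.9]
grip_width: 0.0239
grip_force: 30.0
position: [0.4442, -0.3065, 0.3156]
ft_force: [0.3, 0.1, -1.3]
grip_width: 0.0237
grip_force: 30.0
shift mm [264.5  66.5   3.6] turn deg [-1.00e-02  0.00e+00 -1.34e+01]
t 10.7167 pos [ 0.4442 -0.3065  0.3156] F [ 0.3  0.1 -1.3] w 0.0237 gf 30.0
```

```bash
python3 -m crank '[15,4,0,0,0,0,240,40,10,0,0,0,0,240,70,17,0,0,0,0,240,100,25,0,0,0,0,240,130,32,0,0,0,0,240]' 30 | grep -E "pos|ft|grip"
python3 -m crank '[30,8,0,0,0,-3,240,60,15,0,0,0,-6,240,90,23,0,0,0,-9,240,115,30,0,0,0,-12,240,134,34,0,0,0,-13.4,240]' 30 | grep -E "pos|ft|grip"
python3 -m crank '[0,0,0,0,0,0,240,0,0,0,0,0,0,240,0,0,0,0,0,0,240,0,0,0,0,0,0,240,0,0,0,0,0,0,240]' 30 | grep -E "pos|ft|grip"
python3 go.py .5244 -.0458 .312 10.4
python3 - <<'E'
from rig import robot
import cv2,numpy as np
a=[]
for n,(x,y,w,h) in(("scene",(270,120,100,120)),("top",(270,140,100,80))):
    c=robot.camera(n);np.savez(f"{n}3.npz",**c);i=c["pixels"][:,:,::-1];f=5 if n=="scene" else 4
    i=cv2.resize(i[y:y+h,x:x+w],None,fx=f,fy=f,interpolation=cv2.INTER_CUBIC);a.append(i[:600])
cv2.imwrite("pics/d.png",cv2.resize(a[0],None,fx=1,fy=1))
E
```

```text
position: [0.4825, -0.177, 0.3137]
ft_force: [0.1, 0.3, -1.7]
grip_width: 0.0242
grip_force: 30.0
position: [0.5236, -0.044, 0.3138]
ft_force: [0.1, 0.4, -2.6]
grip_width: 0.0236
grip_force: 30.0
position: [0.5238, -0.0475, 0.3152]
ft_force: [-1.0, 0.4, -2.3]
grip_width: 0.0235
grip_force: 30.0
shift mm [1.6 0.9 3.2] turn deg [-0.05 -0.01 -0.1 ]
t 11.9667 pos [ 0.5238 -0.0475  0.3152] F [-1.   0.4 -2.3] w 0.0235 gf 30.0
```

View pics/d.png

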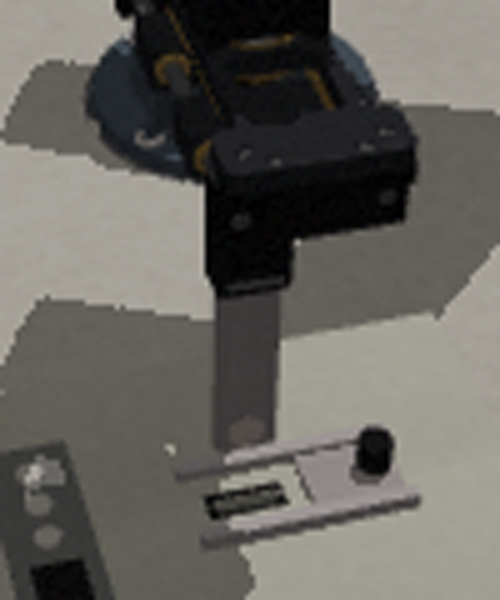

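Run:
```python
from h import *
W=V("scene",np.load("scene3.npz"));g=W.p.astype(float).mean(2)
for r in (182,188,194,200,203,206,207,208,209,210,211,212): print(r,g[r,308:332].astype(int))
print()
for r in range(214,227): print(r,g[r,306:332].astype(int))
a=np.radians(10.4);X=np.array([np.cos(a),np.sin(a)]);Y=np.array([-X[1],X[0]])
for nm,uv,z in (("window",(319,206),.1757),("tipface",(318.4,209),.1627),("slot",(318.3,219.6),.125)):
    P=W.onz(uv,z)[:2];print(nm,P.round(4),"slotframe mm",((P-[.5244,-.0458])@np.c_[X,Y]*1000).round(1))
```

```text
182 [161 160 161 159 136  55  60  58  59  59  59  60  57  60  57  58  57  60
  87  96  97  96  97  94]
188 [ 95  96  95  95  86  57  59  57  61  59  60  58  58  57  59  57  58  60
 157 156 156 156 155 157]
194 [ 92  94  93  94  84  58  59  60  62  60  59  59  60  58  60  58  61  87
 157 157 157 157 157 158]
200 [ 92  92  93  92  74  58  59  59  60  58  59  58  58  57  58  57  59 112
 157 156 155 156 156 157]
203 [ 91  93  92  92  72  58  56  59  58  58  59  74  64  64  59  57  61 135
 156 155 154 154 155 156]
206 [ 92  90  92  93  72  57  58  62  74  75  77  76  75  76  71  57  59 133
 156 155 153 152 153 153]
207 [ 91  91  90  92  72  57  59  61  76  76  76  74  76  76  63  59  63 135
 156 157 155 153 152 152]
208 [ 91  91  93  91  73  55  58  59  67  75  76  77  69  66  68  90 110 151
 153 152 151 151 152 151]
209 [ 91  91  92  92  81  59  60  58  65  73  94 112 106 128 153 152 152 151
 150 151 150 148 149 129]
210 [ 91  91  91  90  90  82  74  73 122 153 152 153 153 150 150 150 150 148
 129 109 108  92  73  77]
211 [ 91  90  89  89  90  91  90 153 150 150 150 149 149 128 109 108  
[... 1026 characters left out ...]
22 [ 94  92  94  94  92  54   7  21  39  27  29  44  42  68  94 125 156 157
 156 154 154 152 152 152 152 152]
223 [ 94  94  93  96  94  93  21  21  56  58 126 157 157 156 154 154 153 153
 153 152 152 151 151 149 148 129]
224 [ 93  94  93  94  93  92  92  94  92 123 154 153 152 153 153 152 151 152
 150 149 129 107 110  88  64  65]
225 [ 93  92  93  94  93  92  90  90  89  91 151 151 151 151 150 149 110 109
  88  65  66  65  66  65  67  74]
226 [ 93  92  94  93  91  90  89  89  89  88  86  82  75 109  65  65  67  65
  67  70  72  73  78  85 115 155]
window [ 0.5244 -0.0444] slotframe mm [0.3 1.4]
tipface [ 0.5215 -0.0453] slotframe mm [-2.7  1. ]
slot [ 0.5213 -0.0449] slotframe mm [-2.8  1.5]
```

Blade and slot agree to within about 2 mm. I'll correct, drop to just above the cover, and re-measure there, where the two are adjacent.

```bash
python3 -m crank '[1.6,0.6,8,0,0,0,240,1.6,0.6,18,0,0,0,240,1.6,0.6,26,0,0,0,240,1.6,0.6,31,0,0,0,240,1.6,0.6,32,0,0,0,240]' 30 | grep -E "pos|ft|grip"
python3 -m crank '[0,0,0,0,0,0,240,0,0,0,0,0,0,240,0,0,0,0,0,0,240,0,0,0,0,0,0,240,0,0,0,0,0,0,240]' 30 | grep -E "pos|ft|grip"
python3 go.py .5244 -.0458 .312 10.4
python3 - <<'E'
from rig import robot
import cv2,numpy as np
c=robot.camera("scene");np.savez("scene4.npz",**c);i=c["pixels"][:,:,::-1]
cv2.imwrite("pics/e.png",cv2.resize(i[185:235,290:350],None,fx=10,fy=10,interpolation=cv2.INTER_NEAREST))
E
```

```text
position: [0.5234, -0.0446, 0.2817]
ft_force: [-0.3, -0.6, -1.4]
grip_width: 0.024
grip_force: 30.0
position: [0.5247, -0.0449, 0.2839]
ft_force: [0.6, -0.3, -1.5]
grip_width: 0.0239
grip_force: 30.0
shift mm [ -0.9  -0.4 -28.1] turn deg [0.05 0.02 0.  ]
t 12.9 pos [ 0.5247 -0.0449  0.2839] F [ 0.6 -0.3 -1.5] w 0.0239 gf 30.0
```

View pics/e.png

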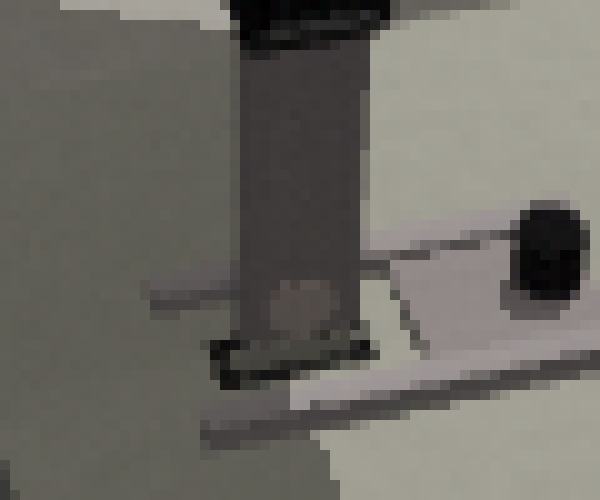

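Run:
```python
from h import *
W=V("scene",np.load("scene4.npz"))
a=np.radians(10.4);X=np.array([np.cos(a),np.sin(a)]);Y=np.array([-X[1],X[0]])
for nm,uv,z in (("tipaxis",(319.3,217.05),.1344),("slot",(318.85,219.7),.125),("+1row",(318.85,220.7),.125)):
    P=W.onz(uv,z)[:2];print(nm,P.round(4),"slotframe mm",((P-[.5244,-.0458])@np.c_[X,Y]*1000).round(1))
```

```text
tipaxis [ 0.5217 -0.0426] slotframe mm [-2.1  3.7]
slot [ 0.5218 -0.0435] slotframe mm [-2.2  2.7]
+1row [ 0.5252 -0.0439] slotframe mm [1.1 1.8]
```

The tip is aligned with the slot to within 1 mm. Descending slowly with force checks.

```bash
python3 -m crank '[-0.5,0,1,0,0,0,240,-0.5,0,2,0,0,0,240,-0.5,0,3,0,0,0,240,-0.5,0,4,0,0,0,240,-0.5,0,5,0,0,0,240]' 30 | grep -E "pos|ft"
python3 -m crank '[0,0,0.5,0,0,0,240,0,0,1,0,0,0,240,0,0,1.5,0,0,0,240,0,0,2,0,0,0,240,0,0,2.5,0,0,0,240]' 30 | grep -E "pos|ft"
python3 go.py .5244 -.0458 .312 10.4|tail -1
```

```text
position: [0.5245, -0.0453, 0.2784]
ft_force: [0.2, 0.4, -1.6]
position: [0.5246, -0.0453, 0.276]
ft_force: [-0.9, -0.1, -2.3]
t 13.7833 pos [ 0.5246 -0.0453  0.276 ] F [-0.9 -0.1 -2.3] w 0.0239 gf 30.0
```

```bash
python3 -m crank '[0,0,0.5,0,0,0,240,0,0,1,0,0,0,240,0,0,1.5,0,0,0,240,0,0,2,0,0,0,240,0,0,2.5,0,0,0,240]' 30 | grep -E "pos|ft"
python3 -m crank '[0,0,0.5,0,0,0,240,0,0,1,0,0,0,240,0,0,1.5,0,0,0,240,0,0,2,0,0,0,240,0,0,2.5,0,0,0,240]' 30 | grep -E "pos|ft"
```

```text
position: [0.5245, -0.0453, 0.2735]
ft_force: [0.3, -0.6, -1.2]
position: [0.5246, -0.0453, 0.271]
ft_force: [-0.2, 0.1, -1.9]
```

```bash
python3 -m crank '[0,0,1,0,0,0,240,0,0,2,0,0,0,240,0,0,3,0,0,0,240,0,0,4,0,0,0,240,0,0,5,0,0,0,240]' 30 | grep -E "pos|ft"
python3 -m crank '[0,0,1,0,0,0,240,0,0,2,0,0,0,240,0,0,3,0,0,0,240,0,0,4,0,0,0,240,0,0,5,0,0,0,240]' 30
python3 - <<'E'
from rig import robot
import cv2,numpy as np
c=robot.camera("scene");np.savez("scene5.npz",**c);i=c["pixels"][:,:,::-1]
cv2.imwrite("pics/f.png",cv2.resize(i[185:235,290:350],None,fx=8,fy=8,interpolation=cv2.INTER_NEAREST))
E
```

```text
position: [0.5245, -0.0453, 0.2659]
ft_force: [0.0, -0.2, -2.1]
time: 15.45
position: [0.5246, -0.0453, 0.261]
tool_rot: [0.64, 0.768, 0.0, -0.0]
ft_force: [0.6, -0.6, -1.6]
grip_width: 0.0239
grip_force: 30.0
```

View pics/f.png

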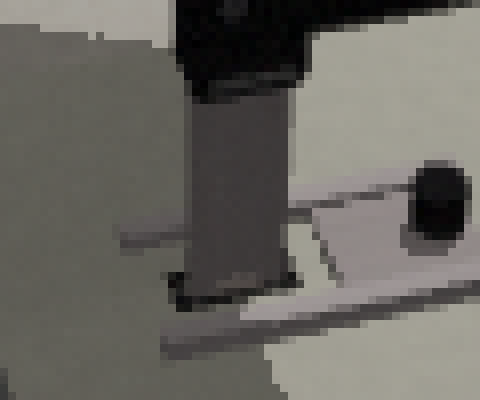

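The blade is through the slot freely, with the window already sinking below the cover at (235,278). Lowering the rest of the way.

```bash
python3 -m crank '[0,0,2,0,0,0,240,0,0,4,0,0,0,240,0,0,6,0,0,0,240,0,0,8,0,0,0,240,0,0,10,0,0,0,240]' 30 | grep -E "pos|ft"
python3 -m crank '[0,0,2,0,0,0,240,0,0,4,0,0,0,240,0,0,6,0,0,0,240,0,0,8,0,0,0,240,0,0,10,0,0,0,240]' 30 | grep -E "pos|ft"
python3 -m crank '[0,0,2,0,0,0,240,0,0,4,0,0,0,240,0,0,6,0,0,0,240,0,0,8,0,0,0,240,0,0,10,0,0,0,240]' 30 | grep -E "pos|ft"
```

```text
position: [0.5245, -0.0453, 0.2508]
ft_force: [-0.5, -0.3, -2.0]
position: [0.5246, -0.0453, 0.2408]
ft_force: [-0.8, 0.2, -1.0]
position: [0.5246, -0.0453, 0.2309]
ft_force: [0.6, 0.6, -1.5]
```

```bash
python3 -m crank '[0,0,2,0,0,0,240,0,0,4,0,0,0,240,0,0,6,0,0,0,240,0,0,8,0,0,0,240,0,0,10,0,0,0,240]' 30 | grep -E "pos|ft"
python3 -m crank '[0,0,2,0,0,0,240,0,0,4,0,0,0,240,0,0,6,0,0,0,240,0,0,8,0,0,0,240,0,0,10,0,0,0,240]' 30 | grep -E "pos|ft"
python3 -m crank '[0,0,2,0,0,0,240,0,0,4,0,0,0,240,0,0,6,0,0,0,240,0,0,6,0,0,0,240,0,0,6,0,0,0,240]' 30 | grep -E "pos|ft"
python3 -m crank '[0,0,0,0,0,0,240,0,0,0,0,0,0,240,0,0,0,0,0,0,240,0,0,0,0,0,0,240,0,0,0,0,0,0,240]' 30
python3 - <<'E'
from rig import robot
import cv2
i=robot.camera("scene")["pixels"][:,:,::-1]
cv2.imwrite("pics/g.png",cv2.resize(i[150:300,190:490],None,fx=2.6,fy=2.6))
E
```

```text
position: [0.5246, -0.0454, 0.2209]
ft_force: [-0.4, -0.1, -2.3]
position: [0.5246, -0.0453, 0.2108]
ft_force: [0.1, -0.4, -1.3]
position: [0.5245, -0.0453, 0.2049]
ft_force: [-0.1, -1.1, -2.5]
time: 18.42
position: [0.5246, -0.0454, 0.2051]
tool_rot: [0.64, 0.768, 0.0, 0.0]
ft_force: [-0.5, -0.5, -1.4]
grip_width: 0.024
grip_force: 30.0
```

View pics/g.png

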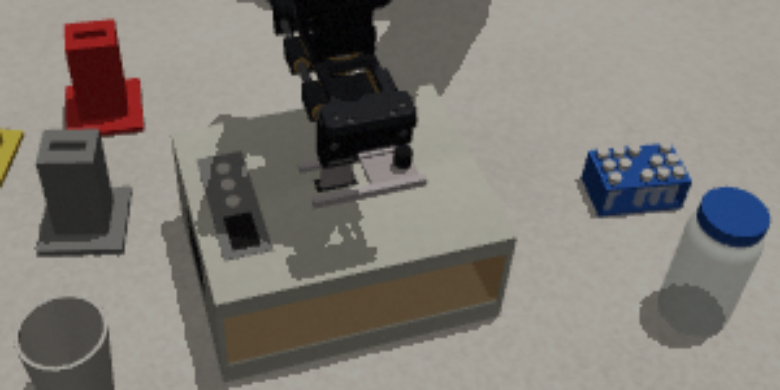

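The meter hangs upright in the slot at (340,180), the shutter is open, and the rack, bottle and beaker haven't moved. Contact forces are about zero and the window is at z≈0.0655 against 0.065 for the lamps. Handing in.

```bash
python3 -c "
from rig import robot
print(robot.hand_in())"
```

```text
the job is handed in; nothing more can be done
None
```

I slid the shutter open to its stop and lowered the meter through the slot. It is held upright in the gripper with its window about level with the lamps (estimated within 1 mm); the job is handed in, but no verdict came back.

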